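Open the large filter box at the sample bench

TASK

The filter in the larger of the two grey filter boxes is due for a change. With a fingertip press that box's snap tab fully in (it stays in), then push its released white cover along the box, off its seat, until the whole filter well is uncovered, and leave the cover lying flat on the box's run-out shelf. Only press and push: do not lift the cover, leave the smaller box as it is, and do not shift the other things on the bench.

Things in the scene. Friction and masses are not known exactly. Their poses are not given: they have to be found in the camera images.
- large_box: The larger filter box, grey, fixed, 260 (x) x 124 (y) x 65 mm high. Origin: centre of its underside on the bench; z up; x runs along it from the seat over the filter well (-x half) to the run-out shelf (+x half). Two level ledges 50 mm up (|y| 42 to 54 mm) carry the cover from seat to shelf without a step, between side guides 8 mm thick (inner faces y = +-54 mm, tops 65 mm up).
- large_well (a point): Middle of the large box's filter well, at ledge height (50 mm up). The well spans x = -120 to -28 mm of the box; white pleated filter 40 mm up. Over the seat a thin lip juts in from each side, 62 to 65 mm up, leaving 98 mm free between the lips. The rear wall (x = -130 to -120 mm) is 65 mm high.
- large_shelf (a point): On the run-out shelf at ledge height (50 mm up), x = 72 mm of the box: the cover's centre lies here when it meets the end kerb (x = 122 to 130 mm, 58 mm high), which stops it. Between the ledges the shelf's deck is 44 mm up.
- large_cover: White loose plate 100 (x) x 104 (y) x 10 mm, 0.1-0.25 kg; origin: centre of underside; axes as the box's. Seated: centre at x = -70 mm of the box, 50 mm up; it slides only towards +x, with 1 to 2 N once released. Across its middle stands a rib 10 (x) x 60 (y) mm, 18 mm high (top 28 mm above the underside): push its -x face. The well is open once the centre is beyond x = +22 mm.
- large_tab (a joint): Snap tab of the large box: 0 = out (up), 0.009 m = fully in. It is pressed straight down, against about 4 N, and stays where it is left. Out, its block stands 6 mm above the cover's underside just ahead of the cover's +x edge and bars it; the cover is released when the tab is in by more than 6 mm.
- large_tab_pad (a point): Press point in the middle of the grooved top of the large box's tab: a white plastic block 44 mm (x) x 40 mm (y). The point is 56 mm above the bench when out (47 mm when fully in), at x = 9 mm of the box, 29 mm beyond the seated cover's +x edge, 4 mm beyond the block's centre.
- small_box: The smaller filter box, same make, 200 x 92 mm, 65 mm high. Fixed; origin: centre of its underside. To be left alone.
- small_cover: Cover of the small box, 70 x 72 x 10 mm with a rib 18 mm high, loose in its seat. Origin: centre of its underside. To be left alone.
- small_tab (a joint): Snap tab of the small box, 0 = out, 0.009 m = in. To be left alone.
- spare_filter: Bystander: spare filter cartridge, 70 x 50 x 34 mm, loose. Origin: centre of underside.
- specimen_jar: Bystander: capped clear specimen jar, 54 mm across, 60 mm high, loose, standing between the boxes. Origin: centre of underside.
- timer: Bystander: bench timer, 80 x 55 x 22 mm, loose. Origin: centre of underside.
- swab_cup: Bystander: open white cup of swab sachets, 70 x 70 mm, 96 mm high with sachets, loose. Origin: centre of underside.
- gel_bottle: Bystander: clear bottle, 56 mm across, 100 mm high, loose. Origin: centre of underside.
Mind the look-alikes: they are no part of the job. Leave any turquoise look-alike of the large_cover alone.

How it is judged:
By the outcome, as a careful person would: the job done as asked, in the order asked, and still so for the second after the job is handed in, with the robot touching nothing.
It also fails if it takes over 40 s, if anything falls off the work surface, if the arm or the gripper's body presses on something with over 40 N, if the wrist force passes 120 N, or if a joint passes its speed limit or range.

ROBOT

A 7-joint arm with a two-finger parallel gripper is mounted at the origin on the work surface. World frame = base frame: x ahead of the robot, y to its left, z up, the work surface at z = 0. Lengths are in m, angles in rad, forces in N, time in s.
With the tool pointing down it reaches from about 0.4 to 0.85 m from the base axis. Payload 4.5 kg.
Tool frame: the origin (TCP) lies midway between the tips of the shut fingers; the grasp point (between the pads) lies 19 mm behind it; z points along the fingers, y is the direction in which the jaws open and shut (so a half turn about z gives the same grasp; the last joint's range is limited). The gripper opens to 85 mm and grips with 20 to 120 N. Pads are 22 mm wide; open, the fingers measure 114 mm over their backs; the gripper's body (76 mm by 85 mm) begins 54 mm behind the grasp point. The pads swing forward as they close: fully open they stand 13 mm farther back than shut.
Start: joints at [-1.154, 0.689, -0.195, 1.565, 0.157, 0.902, -0.215], TCP at [0.233, 0.58, 0.231] pointing down, gripper open.
Joint ranges: [-3.01, 3.01], [-0.46, 2.08], [-1.47, 1.51], [0.13, 2.56], [-1, 4.14], [0.04, 2.09], [-2.66, 2.66]. Speed limits (rad/s): [2.57, 2.57, 3.14, 3.14, 3.14, 3.14, 3.14].

INTERFACE

Orientations are given as a rotation vector (axis times angle).
In Python, from bench import manip gives the robot as it stands.
- The arm moves only by the tool play_rows, never from a script. Its argument "increments" is a list of rows, each a list of 3 entries, a list of its own where there are three numbers: the shift along the tool's x, y, z in m, then the turn, a rotation vector about the tool's x, y, z in rad, then the closure in counts, from 0 (fully open) to 255 (shut). In form: [[[dx, dy, dz], [rx, ry, rz], grip], ...]. A call has 1 to 20 rows; each row shifts and turns the commanded pose from where the row before left it, along the tool's axes as they then stand; what a row does not reach is not made up. A row lasts 1/12 s, in which the tool goes at most 41.7 mm and 7.16 degrees, less where a joint would pass 70% of its speed; a pose out of reach is approached as far as the arm can. A call is refused whole if a number of a shift passes 0.0417 or a number of a turn 0.125, either way. A call with a gripper value outside its range is refused whole. The fingers move at their own pace and stop on an object; "grip_force" is the grip in N (left out, the last holds). Time passes only in rows, so rows that do not move let the fingers close. It gives the time, the measured TCP pose, the force and the opening at its end, in the units of the state.
- manip.get_obs(): the state, without advancing time (a new reading comes with each control period).
- manip.grab_frame(name): name is "side" or "top"; returns the picture (420x560x3 uint8, blue, green, red); there is no depth.
- manip.camera_model(name): a dict with "fx", "fy", "cx", "cy" (pixels), "dist_coeffs" ([k1, k2, p1, p2, k3] as OpenCV has them; the pictures are not rectified), "R" (3x3) and "t" (3): a world point X has camera coordinates R X + t. Camera axes: x right, y down, z forward; pixel columns grow to the right and rows downward; lengths in m; the calibration is good to about 2 mm. A picture is of the moment at which its call begins. camera_model takes no time and is no camera call.
- manip.sign_off(): hands the job in, once; it reports no verdict.
The state is a dict: "time": time; "qpos": joint angles; "joint_velocities": joint speeds; "tau": joint torques, N m; "tcp_pos": TCP position; "eef_rot": TCP orientation; "force": force on the tool from outside, world axes, zero at the start; "torque": the same for the moment, N m; "width": finger opening in m.
Only numpy, scipy, OpenCV 4.12 (cv2) and the standard library are available. Lean on these libraries where they do the work, as an engineer would, in place of code of your own. Each camera call takes 0.05 s, during which the arm holds its last target.

## Working session

There is one attempt and no reset: what is moved stays moved. The work goes in short steps, Python scripts to look and compute and a tool call to move; the robot and the scene stay as the last step left them, time stands still between calls to the robot, and variables do not carry over. Pictures are saved under pics/ and viewed, and the job is handed in when it is done.

Besides the shell and the picture viewer there is one more tool, called after "Emit:" by a JSON object that holds its "name" and its "arguments". play_rows: Moves the arm, as the interface text tells. Its arguments: {"type":"object","properties":{"increments":{"type":"array"},"grip_force":{"type":"number"}},"required":["increments"]}

```bash
mkdir -p pics; python3 - <<'E'
from bench import manip
import cv2
for n in("top","side"):
    cv2.imwrite(f"pics/{n}0.png",manip.grab_frame(n))
    c=manip.camera_model(n);print(n,c)
o=manip.get_obs();print(o)
E
```

```text
top {'fx': 383.19534277527237, 'fy': 383.19534277527237, 'cx': 280.7524127293405, 'cy': 211.1363575303231, 'dist_coeffs': array([-0.07194432,  0.        ,  0.        ,  0.        ,  0.        ]), 'R': array([[-0.01721908, -0.9997548 , -0.01392308],
       [-0.98942155,  0.01904392, -0.1438135 ],
       [ 0.14404339,  0.01129946, -0.98950686]]), 't': array([0.01968659, 0.56697754, 1.10547322])}
side {'fx': 527.1818474401819, 'fy': 527.1818474401819, 'cx': 279.1238861910814, 'cy': 209.45053874602502, 'dist_coeffs': array([-0.10899927,  0.        ,  0.        ,  0.        ,  0.        ]), 'R': array([[ 0.82133147, -0.57041271,  0.00662948],
       [-0.38714536, -0.56590674, -0.72792034],
       [ 0.41896668,  0.59529731, -0.68562966]]), 't': array([-0.47855782,  0.27897412,  1.35552619])}
{'time': 0.1, 'qpos': array([-1.15419411,  0.68991759, -0.19453339,  1.5662478 ,  0.15729456,
        0.90249386, -0.21509435]), 'joint_velocities': array([ 0.00030619, -0.00114316, -0.00045108, -0.0037749 , -0.00057798,
        0.00036147,  0.00274471]), 'tau': array([-3.80413985e-03, -5.40590501e+01, -1.27129130e+00, -1.58984435e+01,
        9.44808649e-03,  4.42864577e-03,  1.72310132e-05]), 'tcp_pos': array([0.23326477, 0.57920569, 0.2305516 ]), 'eef_rot': array([-5.97460502e-01, -3.08404008e+00,  2.61033917e-03]), 'force': array([-0.09684831,  0.93648437,  0.26686007]), 'torque': array([-0.0048836 , -0.03135485, -0.00032135]), 'width': 0.08524624314834263}
```

View pics/top0.png

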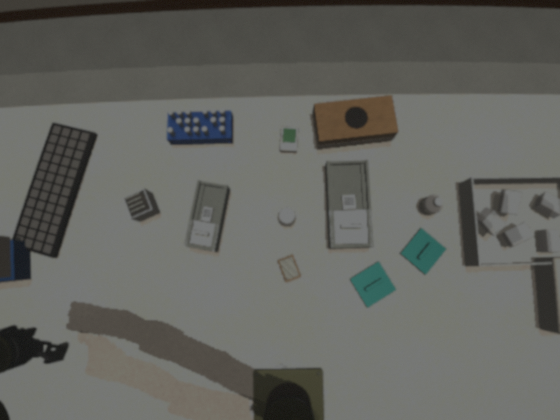

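View pics/side0.png

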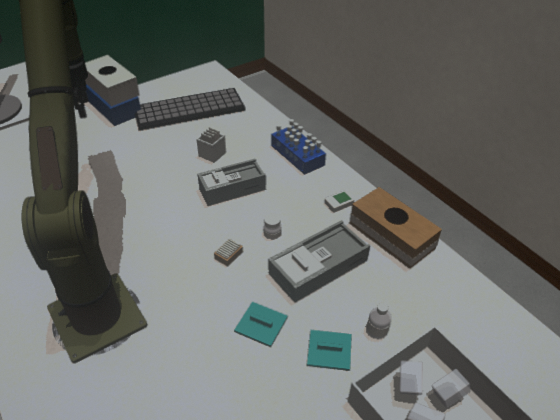

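Top view: the large box is at about (348,205), with its cover at the near end (350,228) and the tab at (349,202). The small box is at (208,216). In the side view the large box is at about (320,260). I'll zoom in on it next.

```bash
python3 - <<'E'
import cv2,numpy as np
a=cv2.imread("pics/top0.png")[150:260,310:390];b=cv2.imread("pics/side0.png")[215:305,255:380]
a=cv2.convertScaleAbs(cv2.resize(a,None,fx=5,fy=5,interpolation=2),alpha=1.5)
b=cv2.convertScaleAbs(cv2.resize(b,None,fx=6,fy=6,interpolation=2),alpha=1.5)
cv2.imwrite("pics/topz.png",a);cv2.imwrite("pics/sidez.png",b)
E
```

```text
(no output)
```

View pics/topz.png

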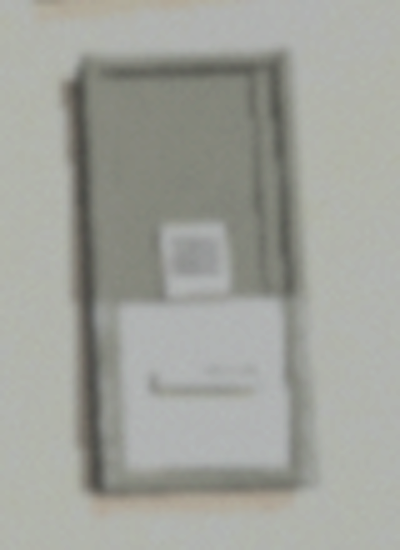

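View pics/sidez.png

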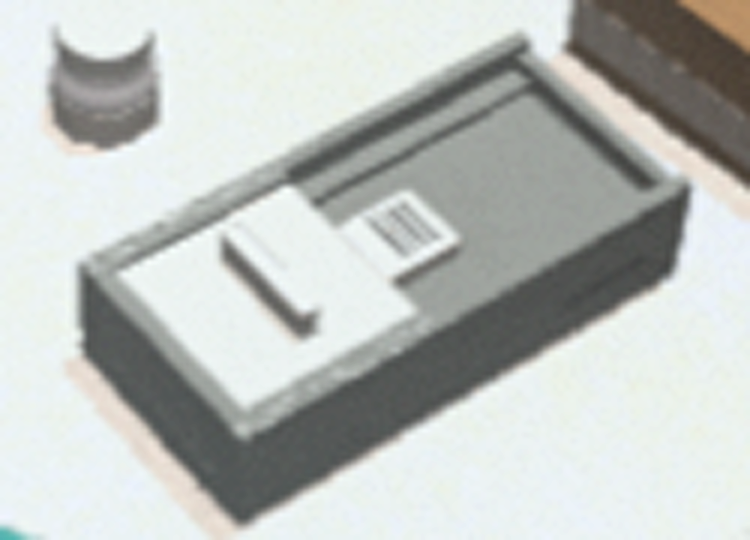

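```bash
cat >h.py <<'E'
import numpy as np,cv2
from bench import manip
def ray(n,uv,z):
    c=manip.camera_model(n);K=np.array([[c['fx'],0,c['cx']],[0,c['fy'],c['cy']],[0,0,1]])
    p=cv2.undistortPoints(np.array(uv,float).reshape(-1,1,2),K,c['dist_coeffs']).reshape(-1,2)
    d=np.c_[p,np.ones(len(p))]@c['R'];C=-c['R'].T@c['t']
    return C+d*((z-C[2])/d[:,2])[:,None]
def proj(n,X):
    c=manip.camera_model(n);K=np.array([[c['fx'],0,c['cx']],[0,c['fy'],c['cy']],[0,0,1]])
    return cv2.projectPoints(np.array(X,float),cv2.Rodrigues(c['R'])[0],c['t'],K,c['dist_coeffs'])[0].reshape(-1,2)
E
python3 - <<'E'
from h import *
t=(np.array([[97,490],[303,487],[287,52],[83,58]])+.5)/5-.5+[310,150]
s=(np.array([[82,265],[243,432],[688,185],[525,38]])+.5)/6-.5+[255,215]
for n,q in(("top",t),("side",s)):
    P=ray(n,q,.065);print(n,P.round(4).tolist(),P.mean(0).round(4))
    x=(P[2]+P[3]-P[0]-P[1])/2;y=(P[0]+P[3]-P[1]-P[2])/2
    print(np.linalg.norm(x),np.linalg.norm(y),np.degrees(np.arctan2(x[1],x[0])),np.degrees(np.arctan2(-y[0],y[1])))
# pad
print(ray("top",(np.array([[195,257]])+.5)/5-.5+[310,150],.056),ray("side",(np.array([[405,227]])+.5)/6-.5+[255,215],.056))
# rib -x face top edge
print(ray("side",(np.array([[225,235],[305,318]])+.5)/6-.5+[255,215],.078))
E
```

```text
top [[0.4546, -0.1285, 0.065], [0.4539, -0.2479, 0.065], [0.7134, -0.2517, 0.065], [0.7119, -0.1293, 0.065]] [ 0.5835 -0.1893  0.065 ]
0.2583764636347511 0.12091824685159136 -0.5047481924282542 0.1968864865146749
side [[0.4526, -0.1352, 0.065], [0.4563, -0.2531, 0.065], [0.7108, -0.2533, 0.065], [0.7105, -0.1355, 0.065]] [ 0.5826 -0.1943  0.065 ]
0.2562279043573383 0.11787149246732681 -0.07158325383836564 0.9738194672586272
[[ 0.59155992 -0.19241546  0.056     ]] [[ 0.59207416 -0.19326293  0.056     ]]
[[ 0.5090816  -0.16613356  0.078     ]
 [ 0.50945386 -0.22546922  0.078     ]]
```

The two views agree. The box centre is at about (0.583, -0.192) with yaw near 0, the pad is at (0.592, -0.193), and the rib's -x face is at x≈0.509. I'll shut the gripper, square up the wrist and move across high up.

Emit:
{"name": "play_rows", "arguments": {"increments": [[[0,-0.03,0],[0,0,-0.097],255],[[0,-0.035,0],[0,0,-0.097],255],[[0,-0.035,0],[0,0,-0.097],255],[[0,-0.035,0],[0,0,-0.096],255],[[-0.01,-0.035,0],[0,0,0],255],[[-0.015,-0.035,0],[0,0,0],255],[[-0.015,-0.035,0],[0,0,0],255],[[-0.015,-0.035,0],[0,0,0],255],[[-0.015,-0.035,0],[0,0,0],255],[[-0.015,-0.035,0],[0,0,0],255],[[-0.015,-0.035,0],[0,0,0],255],[[-0.015,-0.035,0],[0,0,0],255]]}}

```text
time: 1.1
tcp_pos: [0.319, 0.1679, 0.2313]
eef_rot: [0.007, -3.142, 0.0]
force: [1.0, 1.5, -0.6]
width: -0.0002
```

Emit:
{"name": "play_rows", "arguments": {"increments": [[[-0.03,-0.02,0],[0,0,0],255],[[-0.03,-0.025,0],[0,0,0],255],[[-0.03,-0.025,0],[0,0,0],255],[[-0.03,-0.025,0],[0,0,0],255],[[-0.025,-0.03,0],[0,0,0],255],[[-0.025,-0.03,0],[0,0,0],255],[[-0.025,-0.03,0],[0,0,0],255],[[-0.025,-0.03,0],[0,0,0],255],[[-0.02,-0.03,0],[0,0,0],255],[[-0.02,-0.03,0],[0,0,0],255],[[-0.01,-0.03,0],[0,0,0],255],[[0,-0.03,0],[0,0,0],255],[[0,0,0],[0,0,0],255],[[0,0,0],[0,0,0],255]]}}

```text
time: 2.27
tcp_pos: [0.5893, -0.1672, 0.2303]
eef_rot: [-0.001, -3.14, 0.001]
force: [0.7, -0.1, -0.6]
width: 0.0003
```

Emit:
{"name": "play_rows", "arguments": {"increments": [[[-0.002,-0.013,0.01],[0,0,0],255],[[-0.001,-0.013,0.03],[0,0,0],255],[[0,0,0.035],[0,0,0],255],[[0,0,0.035],[0,0,0],255],[[0,0,0.025],[0,0,0],255],[[0,0,0.015],[0,0,0],255],[[0,0,0],[0,0,0],255],[[0,0,0],[0,0,0],255],[[0,0,0],[0,0,0],255]]}}

```text
time: 3.02
tcp_pos: [0.5942, -0.1897, 0.0822]
eef_rot: [-0.008, 3.14, 0.0]
force: [1.2, 0.5, 0.3]
width: 0.0
```

```bash
python3 - <<'E'
from h import *
print(manip.get_obs()['tcp_pos'],manip.get_obs()['force'])
a=manip.grab_frame("side")[205:305,255:380]
cv2.imwrite("pics/s1.png",cv2.convertScaleAbs(cv2.resize(a,None,fx=6,fy=6,interpolation=2),alpha=1.5))
E
```

```text
[ 0.5942394  -0.18973338  0.08218102] [1.18636865 0.48346926 0.34598709]
```

View pics/s1.png

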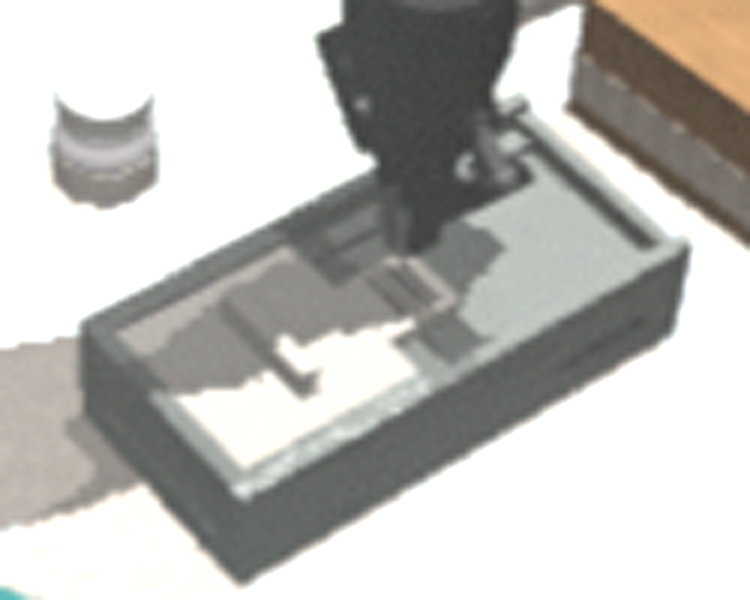

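The fingertip, at zoomed pixel (410,248), is above the pad at (410,285). Now I'll press.

Emit:
{"name": "play_rows", "arguments": {"increments": [[[0.002,-0.003,0.01],[0,0,0],255],[[0,0,0.008],[0,0,0],255],[[0,0,0.004],[0,0,0],255],[[0,0,0.004],[0,0,0],255],[[0,0,0.004],[0,0,0],255],[[0,0,0.003],[0,0,0],255],[[0,0,0],[0,0,0],255],[[0,0,0],[0,0,0],255]]}}

```text
time: 3.73
tcp_pos: [0.5915, -0.193, 0.0481]
eef_rot: [-0.007, 3.141, 0.001]
force: [1.2, -0.6, -0.9]
width: -0.0003
```

Emit:
{"name": "play_rows", "arguments": {"increments": [[[0,0,0.002],[0,0,0],255],[[0,0,0.001],[0,0,0],255],[[0,0,0],[0,0,0],255]]}}

```text
time: 3.98
tcp_pos: [0.5919, -0.1931, 0.047]
eef_rot: [-0.007, 3.14, -0.001]
force: [-2.8, 0.6, 13.1]
width: -0.0003
```

Firm stop at z=0.047 with 13 N, so the tab is at its end. Next I'll raise the tool, move behind the rib and look.

Emit:
{"name": "play_rows", "arguments": {"increments": [[[0,0,-0.02],[0,0,0],255],[[0,0,-0.035],[0,0,0],255],[[0,0,-0.02],[0,0,0],255],[[0.025,0,0],[0,0,0],255],[[0.03,0,0],[0,0,0],255],[[0.03,0,0],[0,0,0],255],[[0.027,0,0],[0,0,0],255],[[0,0,0],[0,0,0],255],[[0,0,0],[0,0,0],255]]}}

```text
time: 4.73
tcp_pos: [0.4781, -0.1939, 0.1205]
eef_rot: [0.006, -3.141, 0.0]
force: [0.9, -0.2, 0.7]
width: -0.0
```

```bash
python3 - <<'E'
from h import *
a=manip.grab_frame("side")[205:305,255:380]
cv2.imwrite("pics/s2.png",cv2.convertScaleAbs(cv2.resize(a,None,fx=6,fy=6,interpolation=2),alpha=1.5))
print(manip.get_obs()['tcp_pos'])
E
```

```text
[ 0.48022273 -0.19368045  0.12057641]
```

View pics/s2.png

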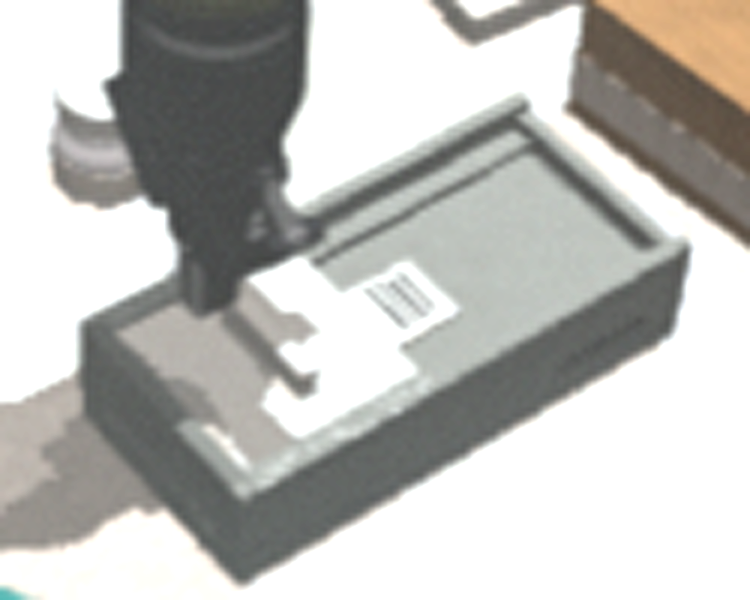

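The tab now sits lower, at the cover's level, around zoomed pixel (410,295). The cover is still seated and the finger is behind the rib. I'll go down to z≈0.066 and begin pushing gently.

Emit:
{"name": "play_rows", "arguments": {"increments": [[[0,0,0.02],[0,0,0],255],[[0,0,0.02],[0,0,0],255],[[0,0,0.01],[0,0,0],255],[[0,0,0.004],[0,0,0],255],[[0,0,0],[0,0,0],255],[[-0.008,0,0],[0,0,0],255],[[-0.008,0,0],[0,0,0],255],[[-0.008,0,0],[0,0,0],255],[[-0.008,0,0],[0,0,0],255],[[0,0,0],[0,0,0],255]]}}

```text
time: 5.62
tcp_pos: [0.5145, -0.1934, 0.0669]
eef_rot: [-0.007, 3.137, 0.0]
force: [0.9, 0.4, -0.4]
width: 0.0002
```

```bash
python3 - <<'E'
from h import *
a=manip.grab_frame("side")[205:305,255:380]
cv2.imwrite("pics/s3.png",cv2.convertScaleAbs(cv2.resize(a,None,fx=6,fy=6,interpolation=2),alpha=1.5))
print(manip.get_obs()['tcp_pos'],manip.get_obs()['force'])
E
```

```text
[ 0.5132488  -0.19343381  0.0667158 ] [-0.44959256  0.88174551 -0.28028824]
```

View pics/s3.png

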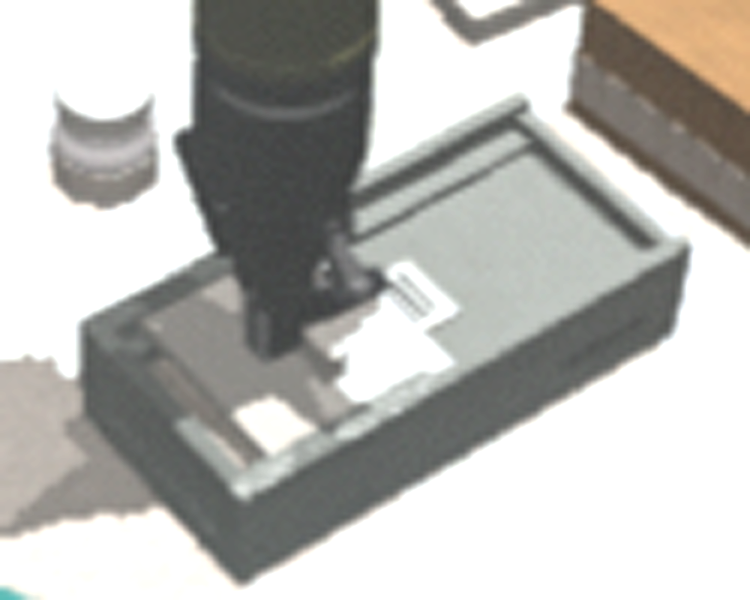

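The cover is sliding flat, with a gap opening at its rear edge. I'll continue.

Emit:
{"name": "play_rows", "arguments": {"increments": [[[-0.008,0,0],[0,0,0],255],[[-0.01,0,0],[0,0,0],255],[[-0.01,0,0],[0,0,0],255],[[-0.01,0,0],[0,0,0],255],[[-0.01,0,0],[0,0,0],255],[[-0.01,0,0],[0,0,0],255],[[-0.01,0,0],[0,0,0],255],[[-0.01,0,0],[0,0,0],255],[[-0.01,0,0],[0,0,0],255],[[-0.008,0,0],[0,0,0],255],[[-0.006,0,0],[0,0,0],255],[[-0.005,0,0],[0,0,0],255],[[-0.004,0,0],[0,0,0],255],[[-0.003,0,0],[0,0,0],255],[[-0.003,0,0],[0,0,0],255],[[0,0,0],[0,0,0],255],[[0,0,0],[0,0,0],255]]}}

```text
time: 7.08
tcp_pos: [0.6287, -0.193, 0.0663]
eef_rot: [-0.007, 3.141, 0.0]
force: [-0.2, 0.2, 0.3]
width: 0.0001
```

```bash
python3 - <<'E'
from h import *
a=manip.grab_frame("side")[205:305,255:380]
cv2.imwrite("pics/s4.png",cv2.convertScaleAbs(cv2.resize(a,None,fx=6,fy=6,interpolation=2),alpha=1.5))
print(manip.get_obs()['tcp_pos'],manip.get_obs()['force'])
E
```

```text
[ 0.62854108 -0.19302641  0.06632592] [-0.19710771  0.06720508 -0.54782232]
```

View pics/s4.png

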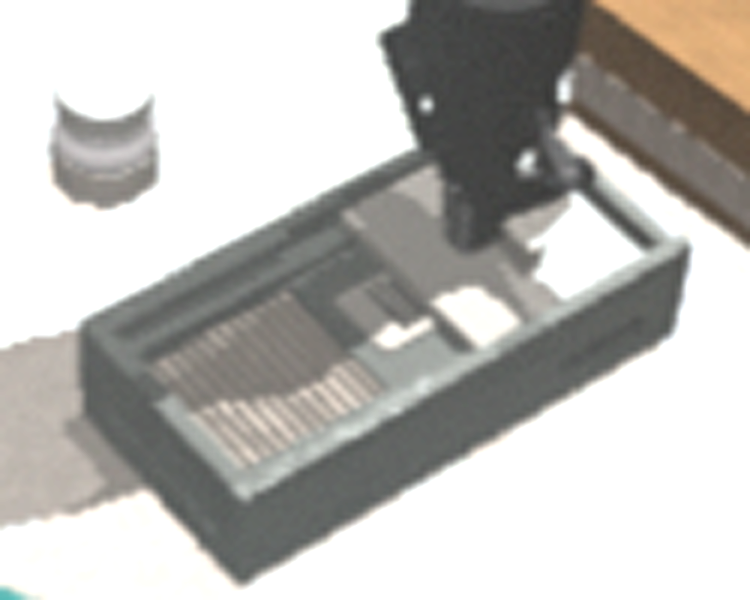

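The filter well is fully open. I'll nudge the cover a few mm closer to the kerb, then back away and rise.

Emit:
{"name": "play_rows", "arguments": {"increments": [[[-0.003,0,0],[0,0,0],255],[[-0.003,0,0],[0,0,0],255],[[-0.002,0,0],[0,0,0],255],[[0,0,0],[0,0,0],255]]}}

```text
time: 7.47
tcp_pos: [0.637, -0.1929, 0.0663]
eef_rot: [-0.007, 3.141, 0.0]
force: [-1.3, -0.1, 0.0]
width: 0.0002
```

Emit:
{"name": "play_rows", "arguments": {"increments": [[[0.008,0,0],[0,0,0],255],[[0.012,0,0],[0,0,0],255],[[0,0,-0.02],[0,0,0],255],[[0,0,-0.035],[0,0,0],255],[[0,0,-0.04],[0,0,0],255],[[0,0,-0.04],[0,0,0],255],[[0.04,0,-0.02],[0,0,0],255],[[0.04,0,0],[0,0,0],255],[[0.04,0.02,0],[0,0,0],255],[[0.03,0.03,0],[0,0,0],255],[[0.02,0.03,0],[0,0,0],255],[[0,0.03,0],[0,0,0],255],[[0,0.03,0],[0,0,0],255],[[0,0.03,0],[0,0,0],255],[[0,0.03,0],[0,0,0],255],[[0,0,0],[0,0,0],255],[[0,0,0],[0,0,0],255]]}}

```text
time: 8.88
tcp_pos: [0.4521, 0.0066, 0.2203]
eef_rot: [-0.014, 3.14, 0.002]
force: [-1.0, -1.3, -0.1]
width: -0.0003
```

```bash
python3 - <<'E'
from h import *
f=manip.grab_frame("side");a=f[205:305,255:380]
cv2.imwrite("pics/s5.png",cv2.convertScaleAbs(cv2.resize(a,None,fx=6,fy=6,interpolation=2),alpha=1.5))
t=manip.grab_frame("top");cv2.imwrite("pics/t5.png",t)
print(manip.get_obs()['tcp_pos'],manip.get_obs()['force'])
for n,g in(("side",f),("top",t)):
    b=cv2.imread(f"pics/{n}0.png");d=cv2.absdiff(b,g).max(2)
    cv2.imwrite(f"pics/d_{n}.png",cv2.convertScaleAbs(d,alpha=3))
E
```

```text
[0.45166739 0.00366285 0.22000042] [-0.32765589 -0.20540839  0.00100172]
```

View pics/s5.png

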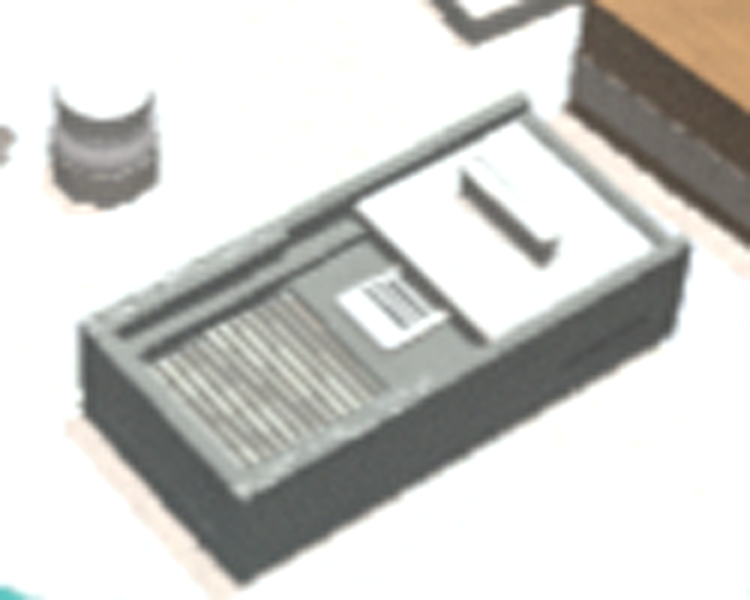

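View pics/t5.png

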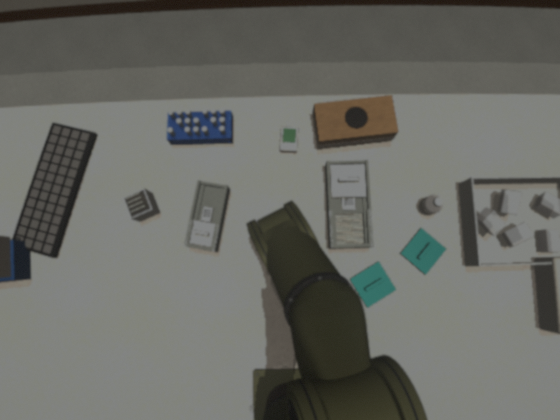

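View pics/d_side.png

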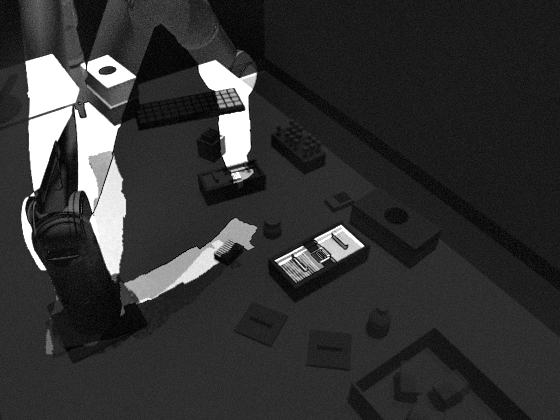

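The cover lies flat against the kerb end, the well is fully open and the tab is in. The difference image shows changes only at the large box, the arm and its shadow. I'll hand it in.

```bash
python3 -c "
from bench import manip
print(manip.sign_off())"
```

```text
the job is handed in; nothing more can be done
None
```

I pressed the large box's snap tab fully in, pushed the cover by its rib to the end of the run-out shelf, backed the arm clear and handed the job in at about 9 s.

- **Tab:** it met a firm stop at z = 0.047 m with about 13 N, which matches the fully-in height, and the last picture shows it still in. An earlier reading at z = 0.048 m showed almost no force, so I pressed a little further to reach the stop.
- **Cover:** the last side and top pictures show it lying flat at the kerb end of the shelf with the whole filter uncovered. From the final finger position I put its centre at about x = +70 mm of the box. I didn't measure that from the pictures.
- **Other things:** the side-view before/after difference shows no shift in anything else that was in clear view. The arm partly hid the small box and its shadow fell near the spare filter. In the top view, the small box, jar, timer, cup, bottle and turquoise look-alikes all appear where they were. In that view the arm hid the spare filter, so only the side view covers it.

No check failed.

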